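# Hold a snap ring spread at its groove on the microscope boom's axle stub

### The job

Take the red-handled snap-ring pliers out of the wooden block, put their closed tips into the gap of the snap ring on the mat and squeeze the handles to spread the ring. Slide the spread ring down over the steel axle stub of the microscope's swing-arm foot without forcing it, until it is level with the dark groove above the brass washer. Finish while holding it there with the pliers, still fully spread, level and clear of the foot, so that I can measure the gap for a shim before it snaps in; keep the gripper off the ring itself, and leave the eyepiece, the objective and the jar where they are.

Things in the scene. Friction and masses are not known exactly. Their poses are not given: they have to be found in the camera images.
- pliers_grip (a point): Snap-ring pliers, 155 mm, 0.18 kg, upright, nose down in the block's slot, red guards on its top. Point midway between the flat red handle sleeves, half-way up them. z: from tips to handles (up); y: the line along which handles squeeze and tips spread. Sleeves: 12 mm wide (x), from 29 mm below to 22 mm above it; over their outer faces 57 mm at rest, 32 mm fully squeezed.
- pliers_tips (a point): Point between the two tips at their lower end, 134 mm below pliers_grip along the pliers' z axis. Each tip is a flat blade 8 mm wide (x), 3.5 mm thick, with a shoulder 7 mm above its end. Outer faces 7 mm apart at rest, 36 mm at full squeeze (the ends come 2 mm nearer the rivet, but sink 3 to 6 mm against the fingers that squeeze). In the block they hang 4 mm above the mat.
- jaw_left (a joint): Pliers lever angle (the other mirrors it): 0 = rest, handles open (upper halves of the sleeves parallel), tips together; 0.207 rad = squeezed to the built-in stop, lower halves parallel, tips fully spread. The levers do not cross: squeezing the handles spreads the tips. A spring opens the handles: 8 N at rest, 10 N squeezed, 18 N with the ring.
- ring_center (a point): Sprung steel snap ring, 4 mm thick, 40 g, flat on the mat. Point half-way up, at the centre that its bore has when fully spread. z up, square to the ring; x points to the gap between the two lugs. Free it is 47 mm wide inside and 57 mm outside (across y), too narrow for the stub; fully spread its bore is round, 56 mm, outside 66 mm. Its bow lies on the -x side, out to 33 mm.
- ring_gap (a point): Middle of the ring's gap, between the lugs, half-way up, 31 mm from ring_center along x. Lugs reach from x = 23 to 39 mm; their plain end faces are about 16 mm apart when free (19 at the inner, 14 at the outer end), 36 mm and parallel when spread. The closed tips go in from above, down to the mat, and push the faces apart; friction and the ring's spring (4 to 8 N) then carry the ring on the tips.
- ring_left (a joint): How far the ring's left arm (+y side) is bent open: 0 = free, about 0.17 rad = fully spread by the pliers.
- ring_right (a joint): The same for the right arm.
- groove (a point): Middle of the dark groove, on the axis of the upright steel axle stub (50 mm diameter) of the swing-arm foot; z up. The groove is 6 mm high, 47 mm in diameter. The stub's top is 16 mm above this point; the top of the brass washer (68 mm across) is 7 mm below it, on an ivory hub 76 mm across; nothing else of the foot is higher than the washer.
- stand: The swing-arm foot: round dark cast base of 184 mm, 18 mm high, origin at the centre of its underside on the mat; ivory arm along its +x axis out to 240 mm, its top 66 mm above the origin. Fixed.
- plier_block: Wooden block 48 x 86 mm, 104 mm high, origin at the centre of its underside; through slot of 14 mm (x) by 44 mm (y), long enough to draw the pliers out straight up even when squeezed. Fixed.
- eyepiece: Black microscope eyepiece standing on the mat, 36 mm across, 50 mm high, origin at its underside. Leave alone.
- objective: Steel objective lens with a yellow band, 25 mm across, 44 mm high, origin at its underside. Leave alone.
- parts_jar: Small amber jar with a white lid, 44 mm across, 52 mm high, origin at its underside. Leave alone.
- ring: The ring's bow; the same as ring_center but at its underside.
- pliers: The pliers' joint rivet, on the same axis, 62 mm below pliers_grip and 72 mm above pliers_tips; axes as pliers_grip.
Not all that is in view belongs to the job. Several things look just like the plier_block: the one meant starts farthest from the robot's base.

How it is judged:
By the outcome, as a careful person would: the job done as asked, in the order asked, and still so for the second after the job is handed in, while the arm keeps its last pose, push and grip.
It also fails if it takes over 67 s, if anything falls off the work surface, if the arm or the gripper's body presses on something with over 40 N, if the wrist force passes 120 N, or if a joint passes its speed limit or range.

### The arm

A 6-joint arm with a two-finger parallel gripper is mounted at the origin on the work surface. World frame = base frame: x ahead of the robot, y to its left, z up, the work surface at z = 0. Lengths are in m, angles in degrees, forces in N, time in s.
With the tool pointing down it reaches from about 0.3 to 0.75 m from the base axis. Payload 8.5 kg.
Tool frame: the origin (TCP) lies between the finger pads; the fingertips stand env.finger_overhang ahead of it and the grasp point (between the pads) lies 2 mm behind it (env.finger_overhang is the distance from the TCP to the fingertips, in m); z points along the fingers, y is the line along which they close (so a half turn about z gives the same grasp; the last joint's range is limited). The gripper opens to 85 mm and grips with 20 to 120 N. Pads are 22 mm wide; open, the fingers measure 114 mm over their backs; the gripper's body (76 mm by 85 mm) begins 54 mm behind the grasp point. The pads swing forward as they close: fully open they stand 13 mm farther back than shut.
Start: joints at [-79.601, 21.807, 74.336, -0, 83.858, -12.336], TCP at [0.213, -0.507, 0.248] pointing down, gripper open.
Joint ranges: [-178.18, 178.18], [-50.72, 133.34], [12.68, 142.11], [-81.47, 261.47], [9.98, 163.14], [-165.26, 165.26]. Speed limits (degrees/s): [136.94, 136.94, 180, 180, 180, 180].

### API

Orientations are given as a 3x3 rotation matrix whose columns are the frame's x, y, z axes.
In Python, from rig import env gives the robot as it stands. The module is installed in compiled form; this text tells all that it offers.
- The arm moves only by the tool jog_arm, never from a script. Its arguments are lists of equal length, an entry for each row: "hand": the finger opening in m, from 0 to 0.0854; "travel": the shift along the world's x, y, z in m, a list of three; "yaw": the turn about the world's z in rad. A call has exactly 5 rows; each row shifts and turns the commanded pose from where the row before left it; what a row does not reach is not made up. A row lasts 1/8 s, in which the tool goes at most 62.5 mm and 10.7 degrees, less where a joint would pass 70% of its speed; a pose out of reach is approached as far as the arm can. A call is refused whole if a number of a shift passes 0.0625 or a number of a turn 0.188, either way. A call with a gripper value outside its range is refused whole. The fingers move at their own pace and stop on an object; "grip_force" is the grip in N (left out, the last holds). Time passes only in rows, so rows that do not move let the fingers close, or fill a call up. It gives the time, the measured TCP pose, the force, the opening and the grip force at its end, in the units of the state.
- env.observe(): the state, without advancing time (a new reading comes with each control period).
- env.get_image(name): name is "scene" or "top" or "wrist"; returns the picture (400x640x3 uint8, red, green, blue); there is no depth.
- env.calibration(name): a dict with "fx", "fy", "cx", "cy" (pixels), "position" and "rotation" of the camera in the world; the wrist camera has in their place "hand_eye" (4x4, takes a point from camera to tool coordinates, whose origin is the TCP and whose axes are the flange's). Camera axes: x right, y down, z forward; pixel columns grow to the right and rows downward; lengths in m; the calibration is good to about 2 mm. The wrist camera is an equidistant fisheye: a pixel r from the principal point sees the ray r / f radians off the axis. A picture is of the moment at which its call begins: read the wrist's pose just before it. calibration takes no time and is no camera call.
- env.close_job(): hands the job in; it is judged then, once.
The state is a dict: "time_s": time; "q": joint angles; "qvel": joint speeds; "joint_efforts": joint torques, N m; "position": TCP position; "tool_rot": TCP orientation; "ft_force": force on the tool from outside, world axes, zero at the start; "wrist_torque": the same for the moment, N m; "grip_width": finger opening in m; "gripper_force": force on a finger pad.
Only numpy, scipy, OpenCV 4.12 (cv2) and the standard library are available. Lean on these libraries where they do the work, as an engineer would, in place of code of your own. Each camera call takes 0.05 s, during which the arm holds its last target. There are 200 camera calls.

## Working session

There is one attempt and no reset: what is moved stays moved. The work goes in short steps, Python scripts to look and compute and a tool call to move; the robot and the scene stay as the last step left them, time stands still between calls to the robot, and variables do not carry over. Pictures are saved under pics/ and viewed, at most 10 in all, crops included, and the job is handed in when it is done.

Besides the shell and the picture viewer there is one more tool, called after "Request:" by a JSON object that holds its "name" and its "arguments", one argument or row to a line. jog_arm: Moves the arm, as the interface text tells. Its arguments: {"type":"object","properties":{"hand":{"type":"array"},"travel":{"type":"array"},"yaw":{"type":"array"},"grip_force":{"type":"number"}},"required":["hand","travel","yaw"]}

```bash
mkdir -p pics; cat > h.py <<'E'
import numpy as np, cv2
from rig import env
def ray(cam,u,v,st=None):
    c=env.calibration(cam)
    if cam!='wrist':
        d=np.array([(u-c['cx'])/c['fx'],(v-c['cy'])/c['fy'],1]); R=np.array(c['rotation']);p=np.array(c['position'])
    else:
        st=st or env.observe(); H=np.array(c['hand_eye'])
        a=(u-c['cx'])/c['fx'];b=(v-c['cy'])/c['fy'];r=np.hypot(a,b)+1e-12
        d=np.array([a/r*np.sin(r),b/r*np.sin(r),np.cos(r)])
        T=np.array(st['tool_rot']).reshape(3,3); R=T@H[:3,:3]; p=np.array(st['position'])+T@H[:3,3]
    d=R@d; return p,d/np.linalg.norm(d)
def onz(cam,u,v,z,st=None):
    p,d=ray(cam,u,v,st); return p+d*(z-p[2])/d[2]
def proj(cam,P,st=None):
    c=env.calibration(cam);P=np.array(P,float)
    if cam!='wrist':
        q=np.array(c['rotation']).T@(P-np.array(c['position'])); return c['cx']+c['fx']*q[0]/q[2],c['cy']+c['fy']*q[1]/q[2]
    st=st or env.observe();H=np.array(c['hand_eye']);T=np.array(st['tool_rot']).reshape(3,3)
    q=T.T@(P-np.array(st['position'])); q=H[:3,:3].T@(q-H[:3,3])
    s=np.hypot(q[0],q[1]);t=np.arctan2(s,q[2]);return c['cx']+c['fx']*t*q[0]/s,c['cy']+c['fy']*t*q[1]/s
def snap(cam,name):
    st=env.observe(); im=env.get_image(cam); cv2.imwrite('pics/'+name+'.png',cv2.cvtColor(im,cv2.COLOR_RGB2BGR)); return st,im
E
python3 - <<'E'
from h import *
for n in('scene','top'):
    snap(n,n+'0'); print(n,env.calibration(n))
print(env.calibration('wrist'),env.finger_overhang,env.observe())
E
```

```text
scene {'fx': 391.197253556034, 'fy': 391.197253556034, 'cx': 317.77280265732446, 'cy': 201.4898736297511, 'position': array([ 0.92338472, -0.40513147,  0.64955622]), 'rotation': array([[ 0.70575721,  0.52174389, -0.47925992],
       [ 0.70817118, -0.50044518,  0.49804438],
       [ 0.02000829, -0.69089648, -0.72267678]])}
top {'fx': 380.34786557374593, 'fy': 380.34786557374593, 'cx': 315.0321394780017, 'cy': 197.26779256601978, 'position': array([ 0.48240422, -0.05314631,  0.80980192]), 'rotation': array([[-0.00116242, -0.99186387,  0.12729771],
       [-0.99990149,  0.00293351,  0.01372639],
       [-0.01398814, -0.12726921, -0.99176957]])}
{'fx': 309.70691628693146, 'fy': 309.70691628693146, 'cx': 313.88165931433423, 'cy': 196.71185882311977, 'hand_eye': array([[-8.15869816e-04, -9.51791576e-01, -3.06744405e-01,
         7.76757662e-02],
       [ 9.99999665e-01, -7.56553427e-04, -3.12274202e-04,
         1.09360752e-03],
       [ 6.51514242e-05, -3.06744557e-01,  9.51791875e-01,
        -1.24016774e-01],
       [ 0.00000000e+00,  0.00000000e+00,  0.00000000e+00,
         1.00000000e+00]])} 0.017 {'time_s': 0.1, 'q': array([-7.96030962e+01,  2.18361983e+01,  7.43802299e+01, -2.00660517e-03,
        8.38581558e+01, -1.23368959e+01]), 'qvel': array([-0.02117196, -0.15376262, -0.11598554,  0.09046898,  0.08409933,
        0.06737844]), 'joint_efforts': array([ 4.80629067e-03, -4.49220443e+01, -2.31656921e+01, -1.33265248e-04,
        3.67221655e-03,  3.18152118e-07]), 'position': array([ 0.21248139, -0.5070267 ,  0.2477833 ]), 'tool_rot': array([[ 9.22308853e-01,  3.86453500e-01, -2.69167971e-04],
       [ 3.86453516e-01, -9.22308005e-01,  1.27407782e-03],
       [ 2.44116058e-04, -1.27911416e-03, -9.99999152e-01]]), 'ft_force': array([0.4355295 , 0.40684091, 0.14723137]), 'wrist_torque': array([0.00047673, 0.00974886, 0.04317652]), 'gripper_force': 0.0, 'grip_width': 0.08533638471929778}
```

View pics/scene0.png

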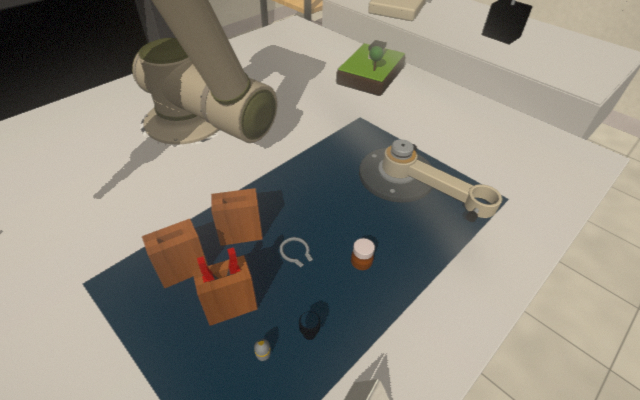

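View pics/top0.png

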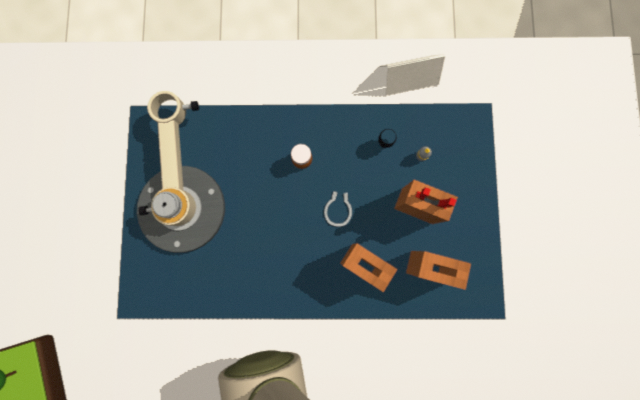

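Both views show three look-alike blocks: scene (176,252), (237,217), (225,285) and top (440,270), (370,267), (427,202). The red handles are only in the last, which is also farthest from the base at top (427,202). The ring is at top (338,210) with its gap toward +x. The stub top is at (167,204), the jar at (301,156), the eyepiece at (388,138) and the objective at (424,153).

```bash
cat > m.py <<'E'
from h import *
def blobs(im,mask,lo=8):
    n,l,s,c=cv2.connectedComponentsWithStats(mask.astype(np.uint8))
    return [(s[i],c[i],(l==i)) for i in range(1,n) if s[i,4]>=lo]
for cam in('scene','top'):
    im=cv2.cvtColor(cv2.imread(f'pics/{cam}0.png'),cv2.COLOR_BGR2RGB).astype(int); r,g,b=im[...,0],im[...,1],im[...,2]
    red=(r>110)&(g<45)&(b<50)
    for s,c,m in blobs(im,red): print(cam,'red',s,c,onz(cam,*c,.138).round(4), cv2.minAreaRect(np.argwhere(m)[:,::-1].astype(np.float32)))
    if cam=='top':
        x0,y0,x1,y1=315,180,365,235
    else: x0,y0,x1,y1=270,230,320,272
    ring=np.zeros(r.shape,bool); ring[y0:y1,x0:x1]=((r+g+b)>260)[y0:y1,x0:x1]
    for s,c,m in blobs(im,ring,20):
        pts=np.array([onz(cam,u,v,.003)[:2] for v,u in np.argwhere(m)]); print(cam,'ring',s,c,len(pts)); np.save(f'ring_{cam}.npy',pts)
        print(pts.min(0),pts.max(0),pts.mean(0))
top=cv2.imread('pics/top0.png')
a=cv2.resize(top[165:235,385:475],None,fx=4,fy=4,interpolation=cv2.INTER_CUBIC)
b=cv2.resize(top[170:240,300:375],None,fx=4,fy=4,interpolation=cv2.INTER_CUBIC)
s=cv2.imread('pics/scene0.png');c=cv2.resize(s[125:205,355:445],None,fx=4,fy=4,interpolation=cv2.INTER_CUBIC)
d=cv2.resize(top[170:240,135:215],None,fx=4,fy=4,interpolation=cv2.INTER_CUBIC)
W=np.zeros((600,800,3),np.uint8);W[:280,:360]=a;W[:280,370:670]=b;W[280:600,:360]=c;W[290:570,370:690]=d
cv2.imwrite('pics/crops0.png',W)
E
python3 m.py
```

```text
scene red [228 248  12  26 195] [232.67179487 261.32820513] [ 0.5837 -0.2408  0.138 ] ((231.97061157226562, 260.38238525390625), (24.981168746948242, 9.943960189819336), 75.96376037597656)
scene red [198 257  16  25 178] [204.54494382 270.1741573 ] [ 0.567  -0.2816  0.138 ] ((204.90000915527344, 268.70001220703125), (24.6657657623291, 9.486830711364746), 71.56504821777344)
scene ring [280 237  33  30 269] [295.14126394 250.70260223] 269
[ 0.52453579 -0.11928426] [ 0.59990009 -0.06035639] [ 0.56062614 -0.09058068]
top red [416 188  13  10  61] [422.63934426 192.39344262] [ 0.5768 -0.2351  0.138 ] ((421.9764404296875, 192.39413452148438), (7.2671709060668945, 13.232758522033691), 77.47119140625)
top red [448 198   7   8  40] [451.  201.5] [ 0.5604 -0.2845  0.138 ] ((451.00006103515625, 201.50003051757812), (5.81377649307251, 6.260990142822266), 26.56505012512207)
top red [440 200   6   4  14] [442.07142857 201.28571429] [ 0.5608 -0.2687  0.138 ] ((442.5, 201.5), (3.0, 5.0), 90.0)
top ring [324 191  29  36 350] [338.07428571 209.45714286] 350
[ 0.5244983  -0.12057792] [ 0.59938196 -0.06099788] [ 0.55974181 -0.09099039]
```

View pics/crops0.png

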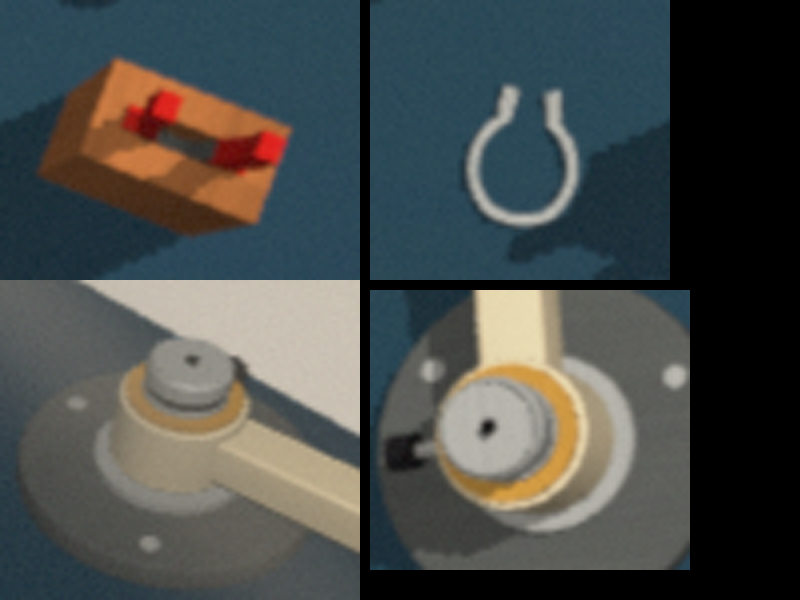

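```bash
cat > m2.py <<'E'
from h import *
def tri(a,b):
    (p,d),(q,e)=ray('scene',*a),ray('top',*b); s=np.linalg.lstsq(np.c_[d,-e],q-p,rcond=None)[0]
    return ((p+s[0]*d+q+s[1]*e)/2).round(4),round(np.linalg.norm(p+s[0]*d-q-s[1]*e)*1000,1)
A=onz('top',427,191.7,.160);B=onz('top',452.8,202.5,.160)
print('sleeves',A,B,(A+B)/2,np.degrees(np.arctan2(*(A-B)[[1,0]])),np.linalg.norm(A-B))
print('stub top',tri((403,144.8),(164.3,204.5)))
pts=np.load('ring_top.npy')
im=cv2.imread('pics/top0.png').astype(int).sum(2); m=np.zeros(im.shape,np.uint8); m[180:235,315:365]=(im>260)[180:235,315:365]
for nm,P in (('top',pts),('scene',np.load('ring_scene.npy'))):
    bow=P[P[:,0]<P[:,0].min()+.045]; 
    for _ in range(3):
        S=np.linalg.lstsq(np.c_[2*bow,np.ones(len(bow))],(bow**2).sum(1),rcond=None)[0]; c=S[:2]; r=np.sqrt(S[2]+c@c)
    lug=P[P[:,0]>P[:,0].max()-.012].mean(0); print(nm,'bow',c,r,'lug',lug,np.degrees(np.arctan2(*(lug-c)[::-1])),np.linalg.norm(lug-c))
E
python3 m2.py
```

```text
sleeves [ 0.57488765 -0.23662282  0.16      ] [ 0.55608683 -0.27986609  0.16      ] [ 0.56548724 -0.25824445  0.16      ] 66.5021091480913 0.047153483139247436
stub top (array([0.5622, 0.2449, 0.0939]), np.float64(2.8))
top bow [ 0.55406961 -0.09043576] 0.02688941890264328 lug [ 0.59327374 -0.09334998] -4.251228676738318 0.03931230143305692
scene bow [ 0.55474683 -0.08965546] 0.026649533777596147 lug [ 0.59313529 -0.09269938] -4.5336378900903895 0.03850894837302019
```

Request:
{"name": "jog_arm", "arguments": {
  "hand": [0.0854,0.0854,0.0854,0.0854,0.0854],
  "travel": [
    [0.06,0.03,0.012],
    [0.06,0.03,0.012],
    [0.06,0.03,0.012],
    [0.05,0.03,0.01],
    [0.05,0.02,0.006]
  ],
  "yaw": [0.18,0.18,0.18,0.18,0.18]
}}

```text
time_s: 0.72
position: [0.4793, -0.3732, 0.2978]
tool_rot: [[0.264, 0.964, 0.0], [0.964, -0.264, -0.0], [-0.0, 0.0, -1.0]]
ft_force: [-1.2, -1.4, 0.1]
grip_width: 0.0855
gripper_force: 0.0
```

Request:
{"name": "jog_arm", "arguments": {
  "hand": [0.0854,0.0854,0.0854,0.0854,0.0854],
  "travel": [
    [0.02,0.023,-0.006],
    [0.02,0.023,-0.006],
    [0.02,0.023,-0.006],
    [0.013,0.023,-0.006],
    [0.013,0.023,-0.006]
  ],
  "yaw": [0.18,0.18,0.18,0.18,0.18]
}}

```text
time_s: 1.35
position: [0.564, -0.2588, 0.2666]
tool_rot: [[-0.591, 0.807, -0.001], [0.807, 0.591, 0.001], [0.001, -0.0, -1.0]]
ft_force: [-0.2, 0.3, -0.2]
grip_width: 0.0855
gripper_force: 0.0
```

Request:
{"name": "jog_arm", "arguments": {
  "hand": [0.0854,0.0854,0.0854,0.0854,0.0854],
  "travel": [
    [0,0,-0.004],
    [0,0,-0.004],
    [0,0,0],
    [0,0,0],
    [0,0,0]
  ],
  "yaw": [0.18,0.18,0.17,0,0]
}}

```text
time_s: 1.98
position: [0.5636, -0.2597, 0.2592]
tool_rot: [[-0.914, 0.406, -0.0], [0.406, 0.914, 0.0], [0.0, 0.0, -1.0]]
ft_force: [-0.9, -0.1, 0.2]
grip_width: 0.0854
gripper_force: 0.0
```

```bash
python3 - <<'E'
from h import *
st,im=snap('wrist','w1'); print(st['position'],st['tool_rot'],st['q'])
r,g,b=[im[...,i].astype(int) for i in range(3)]
red=((r>100)&(g<60)&(b<60)).astype(np.uint8)
n,l,s,c=cv2.connectedComponentsWithStats(red)
for i in range(1,n):
    if s[i,4]>30: print(s[i],c[i],onz('wrist',*c[i],.16,st))
E
```

```text
[ 0.56359581 -0.25971095  0.25917561] [[-9.13854088e-01  4.06042643e-01 -2.79395005e-04]
 [ 4.06042603e-01  9.13854128e-01  1.92080814e-04]
 [ 3.33319281e-04  6.20875618e-05 -9.99999943e-01]] [-3.56552349e+01  2.87271874e+01  6.10144601e+01 -3.88927685e-04
  9.02777749e+01 -1.01698756e+02]
[283 183  22  32 479] [291.87473904 198.12108559] [ 0.55126997 -0.27409875  0.16      ]
[332 182  22  32 503] [343.47117296 196.79920477] [ 0.56623787 -0.23788173  0.16      ]
```

View pics/w1.png

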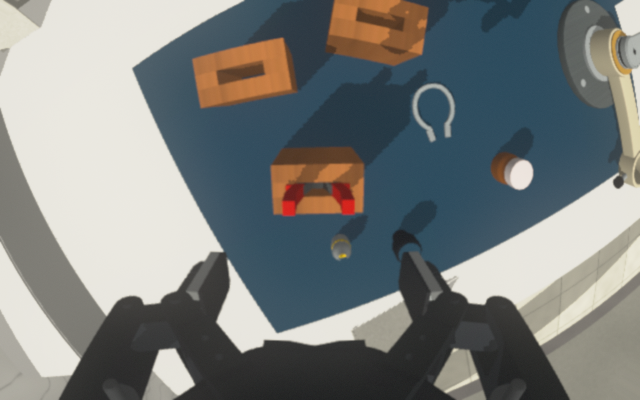

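The wrist view shows the pliers' sleeve tops at about (289,207) and (346,205), with the chosen block square to the tool. The ring is at (434,110) and the foot is at far right.

```bash
python3 - <<'E'
from h import *
im=cv2.cvtColor(cv2.imread('pics/w1.png'),cv2.COLOR_BGR2RGB).astype(int)
r,g,b=im[...,0],im[...,1],im[...,2]
v=[]
for thr in(190,215):
  red=((r>thr)&(g<70)&(b<70)).astype(np.uint8)
  n,l,s,c=cv2.connectedComponentsWithStats(red)
  P=[(s[i],c[i],onz('wrist',*c[i],.16)) for i in range(1,n) if s[i,4]>25]
  for p in P: print(thr,p)
# block top edges front corners
for uv in((271,214),(364,213),(275,162),(361,161)): print(onz('wrist',*uv,.104))
E
```

```text
190 (array([342, 201,  12,  13, 145], dtype=int32), array([347.84137931, 207.02068966]), array([ 0.57531011, -0.23793916,  0.16      ]))
190 (array([282, 202,  13,  13, 147], dtype=int32), array([288.08163265, 208.02040816]), array([ 0.55739349, -0.28023027,  0.16      ]))
[ 0.57270789 -0.31097438  0.104     ]
[ 0.60851176 -0.22794133  0.104     ]
[ 0.52820954 -0.28484935  0.104     ]
[ 0.55952528 -0.21186905  0.104     ]
```

Request:
{"name": "jog_arm", "arguments": {
  "hand": [0.0854,0.0854,0.0854,0.0854,0.0854],
  "travel": [
    [0.003,0.0005,-0.03],
    [0,0,-0.03],
    [0,0,-0.03],
    [0,0,-0.02],
    [0,0,-0.012]
  ],
  "yaw": [0.015,0,0,0,0]
}}

```text
time_s: 2.65
position: [0.5664, -0.2591, 0.1363]
tool_rot: [[-0.921, 0.391, -0.001], [0.391, 0.921, 0.001], [0.001, 0.0, -1.0]]
ft_force: [-0.3, 0.2, 0.5]
grip_width: 0.0854
gripper_force: 0.0
```

Request:
{"name": "jog_arm", "arguments": {
  "hand": [0.064,0.06,0.057,0.055,0.055],
  "travel": [
    [0,0,0],
    [0,0,0],
    [0,0,0],
    [0,0,0],
    [0,0,0]
  ],
  "yaw": [0,0,0,0,0],
  "grip_force": 40
}}

```text
time_s: 3.28
position: [0.5676, -0.2582, 0.139]
tool_rot: [[-0.921, 0.389, 0.003], [0.389, 0.921, 0.001], [-0.003, 0.002, -1.0]]
ft_force: [2.7, 6.0, 3.8]
grip_width: 0.0551
gripper_force: 6.7
```

Request:
{"name": "jog_arm", "arguments": {
  "hand": [0.0545,0.0545,0.0545,0.0545,0.0545],
  "travel": [
    [0.0005,0.001,0.002],
    [0.0003,0.0007,0.004],
    [0,0,0.008],
    [0,0,0.012],
    [0,0,0.012]
  ],
  "yaw": [0,0,0,0,0]
}}

```text
time_s: 3.9
position: [0.5675, -0.2577, 0.1765]
tool_rot: [[-0.921, 0.389, 0.0], [0.389, 0.921, -0.0], [-0.001, -0.0, -1.0]]
ft_force: [0.2, -0.0, -2.0]
grip_width: 0.0547
gripper_force: 8.2
```

```bash
python3 - <<'E'
from h import *
st,im=snap('wrist','w2'); print(st['position'],st['ft_force'],st['wrist_torque'],st['gripper_force'],st['grip_width'])
st,s=snap('scene','s2')
W=np.zeros((400,800,3),np.uint8);W[:,:400]=im[:,120:520,::-1]
W[:,400:]=cv2.resize(s[190:340,140:290,::-1],(400,400),interpolation=cv2.INTER_CUBIC)
cv2.imwrite('pics/c2.png',W)
E
```

```text
[ 0.56747993 -0.25768405  0.17649181] [ 0.15485653 -0.03056489 -1.96880809] [-0.06809747  0.00914319  0.01806465] 8.1879754451802 0.05468399452348791
```

View pics/c2.png

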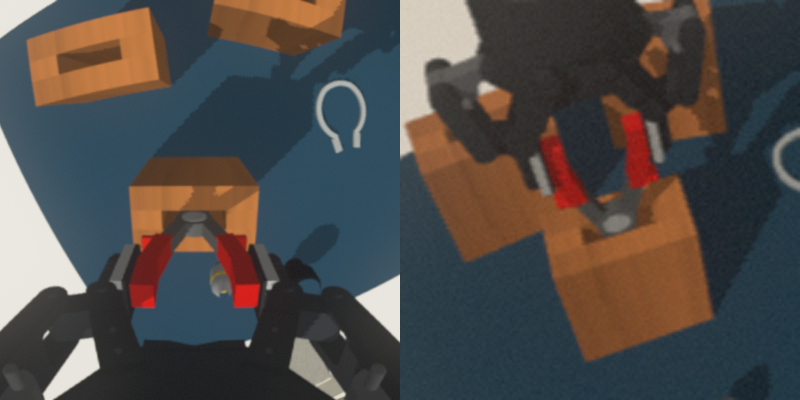

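The pliers are held clear at rest width, with red sleeves between the pads and the rivet at (195,217) in the left half of the crop. Lifting out and going over the ring next.

Request:
{"name": "jog_arm", "arguments": {
  "hand": [0.0545,0.0545,0.0545,0.0545,0.0545],
  "travel": [
    [0,0,0.02],
    [0,0,0.025],
    [0,0,0.025],
    [0,0,0.02],
    [0.003,0.015,0]
  ],
  "yaw": [0,0,0,0,0.02]
}}

```text
time_s: 4.62
position: [0.5706, -0.2428, 0.2663]
tool_rot: [[-0.929, 0.371, 0.002], [0.371, 0.929, -0.002], [-0.003, -0.001, -1.0]]
ft_force: [0.3, 0.4, -2.0]
grip_width: 0.0546
gripper_force: 8.2
```

Request:
{"name": "jog_arm", "arguments": {
  "hand": [0.0545,0.0545,0.0545,0.0545,0.0545],
  "travel": [
    [0.003,0.03,0],
    [0.005,0.04,0],
    [0.006,0.04,0],
    [0.005,0.03,-0.02],
    [0.001,0.01,-0.025]
  ],
  "yaw": [0.06,0.06,0.06,0.06,0.06]
}}

```text
time_s: 5.25
position: [0.5902, -0.0895, 0.2189]
tool_rot: [[-0.997, 0.074, -0.001], [0.074, 0.997, 0.001], [0.001, 0.001, -1.0]]
ft_force: [0.1, -0.7, -1.9]
grip_width: 0.0545
gripper_force: 8.2
```

Request:
{"name": "jog_arm", "arguments": {
  "hand": [0.0545,0.0545,0.0545,0.0545,0.0545],
  "travel": [
    [0,0,-0.02],
    [0,0,-0.01],
    [0,0,0],
    [0,0,0],
    [0,0,0]
  ],
  "yaw": [0,0,0,0,0]
}}

```text
time_s: 5.88
position: [0.5906, -0.0927, 0.191]
tool_rot: [[-0.997, 0.08, 0.001], [0.08, 0.997, -0.0], [-0.001, -0.0, -1.0]]
ft_force: [0.3, -1.0, -2.0]
grip_width: 0.0548
gripper_force: 8.2
```

```bash
python3 - <<'E'
from h import *
st,im=snap('wrist','w3'); print(st['position'],st['tool_rot'],st['q'],st['ft_force'],st['grip_width'])
_,s=snap('scene','s3');_,t=snap('top','t3')
for cam in('wrist','scene','top'):
  print(cam,proj(cam,st['position']-[0,0,.135],st),proj(cam,(0.590,-.0926,.004),st))
W=np.zeros((600,800,3),np.uint8)
W[:300,:400]=cv2.resize(im[100:250,220:420,::-1],(400,300),interpolation=cv2.INTER_CUBIC)
W[:300,400:]=cv2.resize(s[180:280,240:373,::-1],(400,300),interpolation=cv2.INTER_CUBIC)
W[300:,:400]=cv2.resize(t[150:250,270:403,::-1],(400,300),interpolation=cv2.INTER_CUBIC)
cv2.imwrite('pics/c3.png',W)
E
```

```text
[ 0.59063948 -0.09266131  0.19102748] [[-9.96803254e-01  7.98857102e-02  1.24363771e-03]
 [ 7.98852338e-02  9.96803976e-01 -4.28230101e-04]
 [-1.27387248e-03 -3.27512869e-04 -9.99999135e-01]] [-2.02510307e+01  2.90893082e+01  7.18897190e+01  1.67583281e-03
  7.89456296e+01 -1.05669366e+02] [ 0.2542911  -0.95710711 -1.9646977 ] 0.054781185345136464
wrist (np.float64(315.58179455935715), np.float64(191.60251035875473)) (np.float64(315.35677554694377), np.float64(176.3813796952186))
scene (np.float64(304.4018281313824), np.float64(243.59734789865217)) (np.float64(304.3256669465202), np.float64(259.3550461689571))
top (np.float64(339.99310776892634), np.float64(191.49948933811243)) (np.float64(338.72245097616593), np.float64(195.2627130801446))
```

View pics/c3.png

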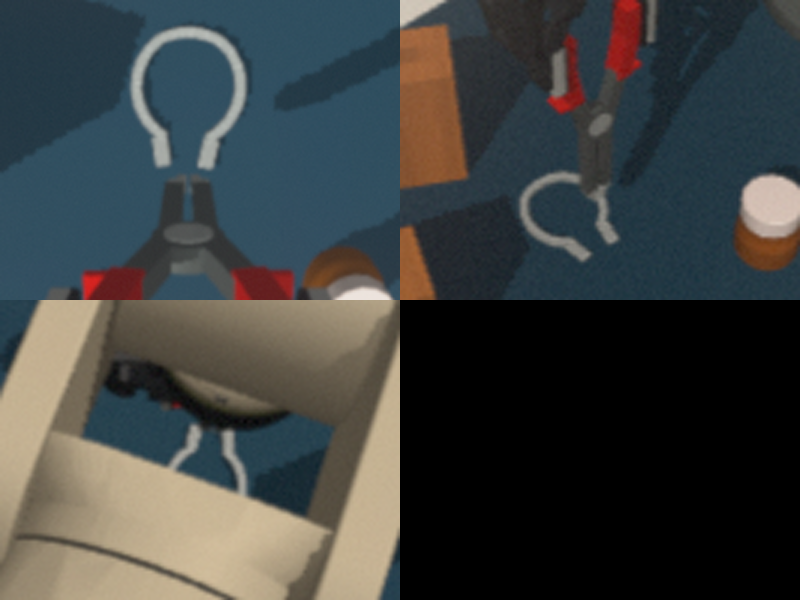

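The wrist crop shows the tips at pixel (314.5,190), where expected. The ring lugs are at (301,175) and (324.5,176), slightly left of the tips.

```bash
python3 - <<'E'
from h import *
im=cv2.cvtColor(cv2.imread('pics/w3.png'),cv2.COLOR_BGR2RGB).astype(int); st=env.observe()
m=np.zeros(im.shape[:2],bool); m[105:186,280:350]=(im.sum(2)>330)[105:186,280:350]
P=np.array([onz('wrist',u,v,.004,st)[:2] for v,u in np.argwhere(m)])
T=st['tool_rot'][:2,:2]; q=(P-st['position'][:2])@T   # tool coords: x toward bow
print(len(q),q.min(0),q.max(0))
for lo in np.arange(-.012,.075,.004):
    k=q[(q[:,0]>=lo)&(q[:,0]<lo+.004),1]
    if len(k):
        L=k[k<np.median([q[:,1].min(),q[:,1].max()])];R=k[k>=np.median([q[:,1].min(),q[:,1].max()])]
        if len(L) and len(R): print(round(lo+.002,3),(1000*np.array([L.min(),L.max(),R.min(),R.max()])).round(1),round(500*(L.mean()+R.mean()),1))
t=onz('wrist',314.5,190,st['position'][2]-.135,st); print('tip',(t-st['position'])[:2]@T)
E
```

```text
1113 [-0.00733733 -0.0307195 ] [0.06598566 0.02705678]
-0.006 [-19.  -11.7   3.8  11.1] -3.8
-0.002 [-19.  -11.7   3.8  12.1] -3.7
0.002 [-19.  -11.7   4.8  13.1] -3.3
0.006 [-19.9 -12.7   5.8  13.1] -3.4
0.01 [-20.8 -12.6   6.9  17.1] -2.5
0.014 [-23.9 -13.6   9.9  20.1] -1.9
0.018 [-25.9 -17.7  13.   23.1] -2.0
0.022 [-27.8 -20.7  17.   25.1] -1.7
0.026 [-29.8 -22.7  19.   26.1] -1.7
0.03 [-30.7 -24.6  20.9  27.1] -1.7
0.034 [-30.7 -25.6  21.9  27. ] -1.8
0.038 [-30.6 -25.5  21.8  26.9] -1.8
0.042 [-29.5 -24.4  20.8  26.9] -1.5
0.046 [-29.5 -22.4  19.7  25.8] -1.4
0.05 [-28.4 -20.3  17.7  24.7] -1.6
0.054 [-26.3 -16.3  12.6  22.7] -1.8
0.058 [-23.3  -4.3   2.7  20.6] -1.4
0.062 [-19.2  -2.3  -1.3  16.6] -1.8
0.066 [-13.2  -2.3  -1.3   6.6] -2.3
tip [ 0.0015443  -0.00092269]
```

Request:
{"name": "jog_arm", "arguments": {
  "hand": [0.0545,0.0545,0.0545,0.0545,0.0545],
  "travel": [
    [0,-0.0026,0],
    [0,0,-0.01],
    [0,0,-0.015],
    [0,0,-0.011],
    [0,0,0]
  ],
  "yaw": [-0.05,0,0,0,0]
}}

```text
time_s: 6.65
position: [0.59, -0.0949, 0.153]
tool_rot: [[-0.992, 0.129, -0.002], [0.129, 0.992, 0.001], [0.002, 0.001, -1.0]]
ft_force: [1.0, -1.1, -2.4]
grip_width: 0.0547
gripper_force: 8.2
```

```bash
python3 - <<'E'
from h import *
st,im=snap('wrist','w4'); print(st['position'],st['ft_force'],st['grip_width'])
_,s=snap('scene','s4')
W=np.zeros((400,800,3),np.uint8)
W[:,:400]=cv2.resize(im[90:240,240:390,::-1],(400,400),interpolation=cv2.INTER_CUBIC)
W[:,400:]=cv2.resize(s[200:290,255:345,::-1],(400,400),interpolation=cv2.INTER_CUBIC)
cv2.imwrite('pics/c4.png',W)
E
```

```text
[ 0.58999335 -0.094918    0.15298857] [ 0.95402193 -1.06236222 -2.39491962] 0.054695469375858244
```

View pics/c4.png

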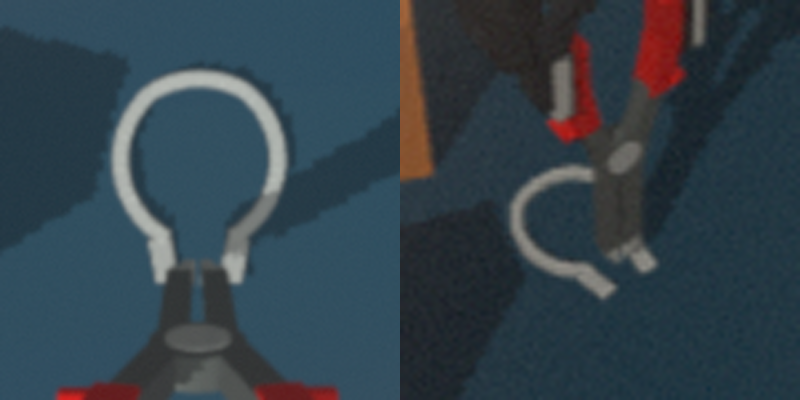

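The tips hover above the gap, centred between the lugs (crop 160 / 197 / 237) and square to the ring. Going down.

Request:
{"name": "jog_arm", "arguments": {
  "hand": [0.0545,0.0545,0.0545,0.0545,0.0545],
  "travel": [
    [0,0,-0.006],
    [0,0,-0.006],
    [0,0,-0.003],
    [0,0,-0.002],
    [0,0,0]
  ],
  "yaw": [0,0,0,0,0]
}}

```text
time_s: 7.38
position: [0.5906, -0.0951, 0.1375]
tool_rot: [[-0.992, 0.129, 0.0], [0.129, 0.992, -0.0], [-0.0, -0.0, -1.0]]
ft_force: [1.0, -0.6, -1.6]
grip_width: 0.0545
gripper_force: 8.3
```

Request:
{"name": "jog_arm", "arguments": {
  "hand": [0.0545,0.0545,0.0545,0.0545,0.0545],
  "travel": [
    [0,0,-0.001],
    [0,0,-0.001],
    [0,0,0],
    [0,0,0],
    [0,0,0]
  ],
  "yaw": [0,0,0,0,0]
}}

```text
time_s: 8.0
position: [0.5913, -0.0954, 0.1371]
tool_rot: [[-0.992, 0.129, 0.004], [0.129, 0.992, -0.001], [-0.004, -0.001, -1.0]]
ft_force: [-0.2, 0.4, 8.3]
grip_width: 0.0548
gripper_force: 9.7
```

Request:
{"name": "jog_arm", "arguments": {
  "hand": [0.053,0.051,0.049,0.047,0.045],
  "travel": [
    [0,0,0.0015],
    [0,0,0.0005],
    [0,0,0.0005],
    [0,0,0.0005],
    [0,0,0.0005]
  ],
  "yaw": [0,0,0,0,0]
}}

```text
time_s: 8.62
position: [0.5912, -0.0957, 0.1403]
tool_rot: [[-0.992, 0.129, 0.003], [0.129, 0.992, -0.002], [-0.003, -0.002, -1.0]]
ft_force: [-1.0, -1.7, 8.0]
grip_width: 0.0451
gripper_force: 18.2
```

Request:
{"name": "jog_arm", "arguments": {
  "hand": [0.044,0.0425,0.041,0.0395,0.038],
  "travel": [
    [0,0,0.001],
    [0,0,0.0005],
    [0,0,0.0005],
    [0,0,0.0005],
    [0,0,0.0005]
  ],
  "yaw": [0,0,0,0,0]
}}

```text
time_s: 9.25
position: [0.5905, -0.0953, 0.142]
tool_rot: [[-0.992, 0.13, 0.0], [0.13, 0.992, -0.0], [-0.0, -0.0, -1.0]]
ft_force: [0.2, -2.1, 3.5]
grip_width: 0.0382
gripper_force: 17.2
```

```bash
python3 - <<'E'
from h import *
st,im=snap('wrist','w5'); print(st['position'],st['ft_force'],st['wrist_torque'],st['grip_width'],st['gripper_force'])
_,s=snap('scene','s5')
W=np.zeros((400,800,3),np.uint8)
W[:,:400]=cv2.resize(im[90:240,240:390,::-1],(400,400),interpolation=cv2.INTER_CUBIC)
W[:,400:]=cv2.resize(s[200:290,255:345,::-1],(400,400),interpolation=cv2.INTER_CUBIC)
cv2.imwrite('pics/c5.png',W)
E
```

```text
[ 0.59047563 -0.09529577  0.14196152] [ 0.20096669 -2.12873471  3.4679567 ] [-0.68570448  0.06865522  0.02078123] 0.038152916100718505 17.233738355571404
```

View pics/c5.png

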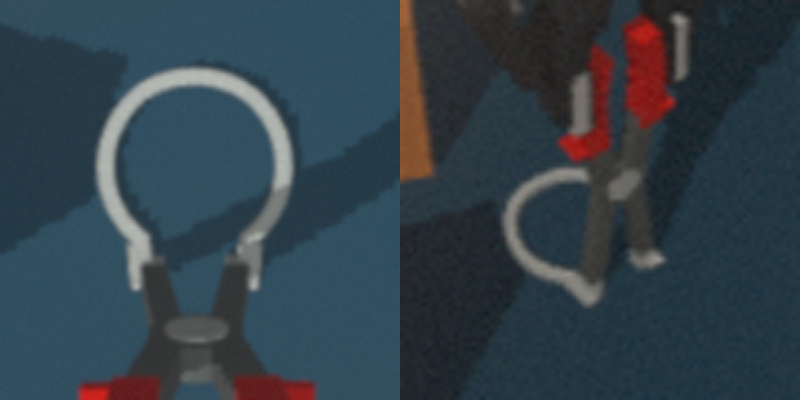

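The tips sit between the lugs and spread them evenly, with the lugs at crop (140,262) and (252,262). Squeezing on to the stop.

Request:
{"name": "jog_arm", "arguments": {
  "hand": [0.0365,0.035,0.0335,0.032,0.03],
  "travel": [
    [0,0,0.0005],
    [0,0,0.0005],
    [0,0,0.0005],
    [0,0,0],
    [0,0,0]
  ],
  "yaw": [0,0,0,0,0]
}}

```text
time_s: 9.98
position: [0.5903, -0.0949, 0.1431]
tool_rot: [[-0.992, 0.129, -0.001], [0.129, 0.992, 0.001], [0.001, 0.001, -1.0]]
ft_force: [-0.2, -0.9, 0.4]
grip_width: 0.0306
gripper_force: 27.1
```

Request:
{"name": "jog_arm", "arguments": {
  "hand": [0.03,0.03,0.03,0.03,0.03],
  "travel": [
    [0,0,0],
    [0,0,0],
    [0,0,0],
    [0,0,0],
    [0,0,0]
  ],
  "yaw": [0,0,0,0,0]
}}

```text
time_s: 10.6
position: [0.5903, -0.095, 0.1432]
tool_rot: [[-0.992, 0.129, -0.0], [0.129, 0.992, 0.0], [0.0, 0.0, -1.0]]
ft_force: [-0.2, 0.3, -3.2]
grip_width: 0.0304
gripper_force: 27.0
```

Request:
{"name": "jog_arm", "arguments": {
  "hand": [0.029,0.029,0.029,0.029,0.029],
  "travel": [
    [0,0,0.001],
    [0,0,0.003],
    [0,0,0.005],
    [0,0,0.007],
    [0,0,0.009]
  ],
  "yaw": [0,0,0,0,0]
}}

```text
time_s: 11.22
position: [0.5904, -0.0951, 0.169]
tool_rot: [[-0.992, 0.129, 0.0], [0.129, 0.992, -0.0], [-0.0, -0.0, -1.0]]
ft_force: [0.2, 0.0, -1.8]
grip_width: 0.0296
gripper_force: 39.4
```

Request:
{"name": "jog_arm", "arguments": {
  "hand": [0.029,0.029,0.029,0.029,0.029],
  "travel": [
    [0,0,0.01],
    [0,0,0.01],
    [0,0,0.01],
    [0,0,0.007],
    [0,0,0.003]
  ],
  "yaw": [0,0,0,0,0]
}}

```text
time_s: 11.85
position: [0.5905, -0.0951, 0.2088]
tool_rot: [[-0.992, 0.129, 0.0], [0.129, 0.992, -0.0], [-0.0, -0.0, -1.0]]
ft_force: [-0.5, -0.2, -2.1]
grip_width: 0.03
gripper_force: 39.4
```

```bash
python3 - <<'E'
from h import *
st,im=snap('wrist','w6'); print(st['position'],st['ft_force'],st['wrist_torque'],st['grip_width'],st['gripper_force'])
_,s=snap('scene','s6')
W=np.zeros((400,800,3),np.uint8)
W[:,:400]=cv2.resize(im[90:240,240:390,::-1],(400,400),interpolation=cv2.INTER_CUBIC)
W[:,400:]=cv2.resize(s[170:290,250:370,::-1],(400,400),interpolation=cv2.INTER_CUBIC)
cv2.imwrite('pics/c6.png',W)
E
```

```text
[ 0.59049919 -0.09513149  0.20882631] [-0.45590723 -0.22239692 -2.07568016] [ 0.00133001  0.01724634 -0.01537498] 0.0300347164516946 39.42805292084813
```

View pics/c6.png

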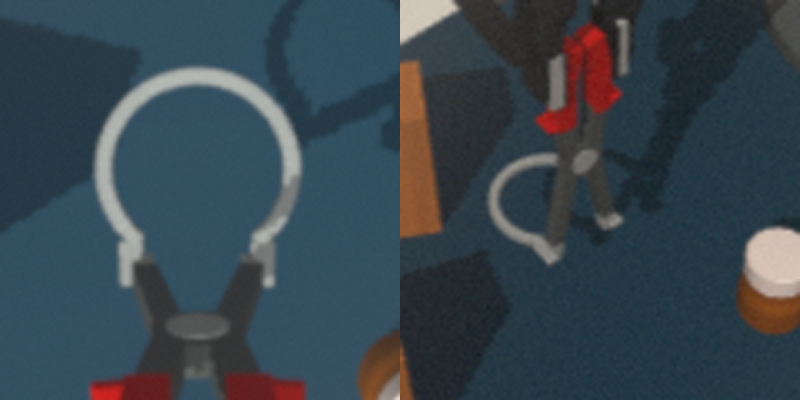

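The ring hangs spread on the tips and looks level, with the bow at crop (198,75) and the lugs at (130,262) and (265,262). I'll fit its circle in tool coordinates and check level from the size at both ends.

```bash
cat > ringfit.py <<'E'
from h import *
def ringfit(im,st,dz,c0=(.031,0.),thr=300,z=None):
    zz=st['position'][2]-dz if z is None else z
    T=np.array(st['tool_rot']).reshape(3,3)[:2,:2]
    V,U=np.mgrid[100:205,255:375]
    q=np.array([(onz('wrist',u,v,zz,st)-st['position'])[:2]@T for v,u in zip(V.ravel(),U.ravel())])
    br=im.astype(int).sum(2)[V.ravel(),U.ravel()]
    d=np.hypot(*(q-c0).T); k=(br>thr)&(d>.022)&(d<.040)&(q[:,0]>.022)
    p=q[k]; S=np.linalg.lstsq(np.c_[2*p,np.ones(len(p))],(p**2).sum(1),rcond=None)[0]; c=S[:2]
    return c.round(4),np.sqrt(S[2]+c@c).round(4),len(p),(p[:,0].max()).round(4),p[:,1].min().round(4),p[:,1].max().round(4)
if __name__=='__main__':
    im=cv2.cvtColor(cv2.imread('pics/w6.png'),cv2.COLOR_BGR2RGB); st=env.observe()
    for dz in(.137,.139,.143):
        for thr in(270,330): print(dz,thr,ringfit(im,st,dz,thr=thr))
    im=cv2.cvtColor(cv2.imread('pics/s6.png'),cv2.COLOR_BGR2RGB).astype(int)
    # expected scene pixels of level ring
    T=st['tool_rot']; 
    for xy in((.031+.033,0),(.031,-.033),(.031,.033),(-.008,-.022),(-.008,.022)):
        P=st['position']+T@np.array([xy[0],xy[1],.141]); u,v=proj('scene',P); print(xy,round((u-250)*400/120+400),round((v-170)*400/120))
E
python3 ringfit.py
```

```text
Traceback (most recent call last):
  File "ringfit.py", line 14, in <module>
    for thr in(270,330): print(dz,thr,ringfit(im,st,dz,thr=thr))
                                      ~~~~~~~^^^^^^^^^^^^^^^^^^
  File "ringfit.py", line 6, in ringfit
    q=np.array([(onz('wrist',u,v,zz,st)-st['position'])[:2]@T for v,u in zip(V.ravel(),U.ravel())])
                 ~~~^^^^^^^^^^^^^^^^^^^
  File "h.py", line 14, in onz
    p,d=ray(cam,u,v,st); return p+d*(z-p[2])/d[2]
        ~~~^^^^^^^^^^^^
  File "h.py", line 4, in ray
    c=env.calibration(cam)
ValueError: time passes only in moves, steps and waits
```

```bash
sed -i 's/^def ray/C={n:env.calibration(n) for n in("wrist","scene","top")}\ndef ray/; s/c=env.calibration(cam)/c=C[cam]/' h.py; python3 ringfit.py
```

```text
0.137 270 (array([ 0.0339, -0.0016]), np.float64(0.0302), 1117, np.float64(0.0672), np.float64(-0.0349), np.float64(0.0321))
0.137 330 (array([ 0.0338, -0.0016]), np.float64(0.0302), 945, np.float64(0.0663), np.float64(-0.0348), np.float64(0.0313))
0.139 270 (array([ 0.0336, -0.0016]), np.float64(0.0304), 1117, np.float64(0.0671), np.float64(-0.0352), np.float64(0.0324))
0.139 330 (array([ 0.0335, -0.0016]), np.float64(0.0304), 945, np.float64(0.0662), np.float64(-0.0351), np.float64(0.0315))
0.143 270 (array([ 0.0329, -0.0016]), np.float64(0.0308), 1100, np.float64(0.0669), np.float64(-0.0357), np.float64(0.0329))
0.143 330 (array([ 0.0328, -0.0016]), np.float64(0.0309), 932, np.float64(0.066), np.float64(-0.0356), np.float64(0.032))
(0.064, 0) 514 166
(0.031, -0.033) 498 228
(0.031, 0.033) 592 175
(-0.008, -0.022) 554 263
(-0.008, 0.022) 618 226
```

Request:
{"name": "jog_arm", "arguments": {
  "hand": [0.029,0.029,0.029,0.029,0.029],
  "travel": [
    [0,0,0.006],
    [0,0.005,0.012],
    [0,0.012,0.014],
    [0,0.02,0.012],
    [0,0.025,0.006]
  ],
  "yaw": [0,0,0,0,0]
}}

```text
time_s: 12.58
position: [0.5905, -0.0315, 0.2598]
tool_rot: [[-0.992, 0.129, 0.002], [0.129, 0.992, -0.0], [-0.002, 0.0, -1.0]]
ft_force: [-0.0, -0.7, -2.8]
grip_width: 0.0298
gripper_force: 39.4
```

Request:
{"name": "jog_arm", "arguments": {
  "hand": [0.029,0.029,0.029,0.029,0.029],
  "travel": [
    [0.001,0.03,0],
    [0.001,0.03,0],
    [0.001,0.03,0],
    [0.001,0.03,0],
    [0.001,0.03,0]
  ],
  "yaw": [0,0,0,0,0]
}}

```text
time_s: 13.2
position: [0.595, 0.1193, 0.2592]
tool_rot: [[-0.992, 0.128, 0.001], [0.128, 0.992, 0.0], [-0.001, 0.0, -1.0]]
ft_force: [0.2, -0.2, -1.8]
grip_width: 0.0297
gripper_force: 39.4
```

Request:
{"name": "jog_arm", "arguments": {
  "hand": [0.029,0.029,0.029,0.029,0.029],
  "travel": [
    [0,0.03,0],
    [0,0.03,0],
    [0,0.028,0],
    [0,0.022,0],
    [0,0.015,0]
  ],
  "yaw": [0,0,0,0,0]
}}

```text
time_s: 13.82
position: [0.5951, 0.2435, 0.2586]
tool_rot: [[-0.992, 0.128, 0.0], [0.128, 0.992, 0.0], [-0.0, 0.0, -1.0]]
ft_force: [0.3, -0.3, -1.8]
grip_width: 0.0297
gripper_force: 39.5
```

Request:
{"name": "jog_arm", "arguments": {
  "hand": [0.029,0.029,0.029,0.029,0.029],
  "travel": [
    [0,0,0],
    [0,0,0],
    [0,0,0],
    [0,0,0],
    [0,0,0]
  ],
  "yaw": [0,0,0,0,0]
}}

```text
time_s: 14.45
position: [0.5955, 0.2416, 0.2584]
tool_rot: [[-0.992, 0.13, 0.0], [0.13, 0.992, 0.0], [-0.0, 0.0, -1.0]]
ft_force: [-0.1, -0.6, -3.0]
grip_width: 0.0299
gripper_force: 39.5
```

```bash
python3 - <<'E'
from h import *
st,im=snap('wrist','w7'); print(st['position'],st['tool_rot'],st['ft_force'],st['grip_width'],st['gripper_force'])
_,s=snap('scene','s7')
W=np.zeros((400,800,3),np.uint8)
W[:,:400]=cv2.resize(im[90:240,240:390,::-1],(400,400),interpolation=cv2.INTER_CUBIC)
W[:,400:]=cv2.resize(s[95:215,345:465,::-1],(400,400),interpolation=cv2.INTER_CUBIC)
cv2.imwrite('pics/c7.png',W)
E
```

```text
[0.59550741 0.24159934 0.25840785] [[-9.91532746e-01  1.29856886e-01  5.38577031e-05]
 [ 1.29856886e-01  9.91532747e-01  7.20425683e-06]
 [-5.24661540e-05  1.41370502e-05 -9.99999999e-01]] [-0.1261919  -0.58283265 -3.00631105] 0.02992849618948644 39.46795918978751
```

View pics/c7.png

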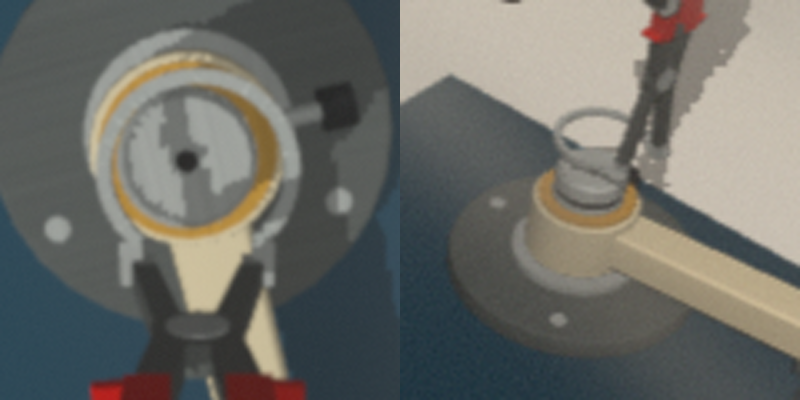

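The ring is over the stub: the stub's centre dot is at wrist pixel (309.8,150.4), and the ring ellipse surrounds the stub top slightly to the right. I'll compute the correction.

```bash
cat > chk.py <<'E'
from h import *
import sys
from ringfit import ringfit
def stub(im,st,z=.094,g=(309.75,150.4)):
    # dark centre dot near guess
    gr=cv2.cvtColor(im,cv2.COLOR_RGB2GRAY).astype(float); u,v=int(round(g[0])),int(round(g[1]))
    w=gr[v-4:v+5,u-4:u+5]; k=np.clip(np.percentile(w,50)-25-w,0,None); V,U=np.mgrid[v-4:v+5,u-4:u+5]
    uv=((U*k).sum()/k.sum(),(V*k).sum()/k.sum())
    T=np.array(st['tool_rot']); P=onz('wrist',*uv,z,st); return uv,P.round(4),((P-st['position'])[:2]@T[:2,:2]).round(4)
if __name__=='__main__':
    im=cv2.cvtColor(cv2.imread('pics/w7.png'),cv2.COLOR_BGR2RGB); st=env.observe()
    for z in(.090,.094,.098): print(stub(im,st,z))
    # top face of the stub, scene+wrist triangulation of the dot
    uv=stub(im,st)[0]; (p,d),(q,e)=ray('scene',403,144.8),ray('wrist',*uv,st); s=np.linalg.lstsq(np.c_[d,-e],q-p,rcond=None)[0]; print('tri',p+s[0]*d,q+s[1]*e)
    p,d=ray('top',164.3,204.5); s=np.linalg.lstsq(np.c_[d,-e],q-p,rcond=None)[0]; print('tri top',p+s[0]*d,q+s[1]*e)
    # ring outer extents in the crop by eye: left 98,right 300,top 70
    T=st['tool_rot']
    for cu,cv in((104,165),(294,165),(199,77)):
        P=onz('wrist',240+cu*.375,90+cv*.375,st['position'][2]-.139,st); print('ring',((P-st['position'])[:2]@T[:2,:2]).round(4))
E
python3 chk.py
```

```text
((np.float64(nan), np.float64(nan)), array([nan, nan, nan]), array([nan, nan]))
((np.float64(nan), np.float64(nan)), array([nan, nan, nan]), array([nan, nan]))
((np.float64(nan), np.float64(nan)), array([nan, nan, nan]), array([nan, nan]))
 ** On entry to DLASCL parameter number  4 had an illegal value
 ** On entry to DLASCL parameter number  4 had an illegal value
 ** On entry to DLASCL parameter number  4 had an illegal value
 ** On entry to DLASCL parameter number  4 had an illegal value
 ** On entry to DLASCL parameter number  5 had an illegal value
 ** On entry to DLASCL parameter number  4 had an illegal valuechk.py:8: RuntimeWarning: invalid value encountered in scalar divide
  uv=((U*k).sum()/k.sum(),(V*k).sum()/k.sum())
Traceback (most recent call last):
  File "chk.py", line 14, in <module>
    uv=stub(im,st)[0]; (p,d),(q,e)=ray('scene',403,144.8),ray('wrist',*uv,st); s=np.linalg.lstsq(np.c_[d,-e],q-p,rcond=None)[0]; print('tri',p+s[0]*d,q+s[1]*e)
                                                                                 ~~~~~~~~~~~~~~~^^^^^^^^^^^^^^^^^^^^^^^^^^^^
numpy.linalg.LinAlgError: SVD did not converge in Linear Least Squares
```

```bash
sed -i 's/np.percentile(w,50)-25-w/w.min()+30-w/' chk.py; python3 chk.py
```

```text
((np.float64(309.54479166666664), np.float64(149.984375)), array([0.5635, 0.2403, 0.09  ]), array([ 0.0315, -0.0056]))
((np.float64(309.54479166666664), np.float64(149.984375)), array([0.5629, 0.2404, 0.094 ]), array([ 0.0321, -0.0055]))
((np.float64(309.54479166666664), np.float64(149.984375)), array([0.5623, 0.2406, 0.098 ]), array([ 0.0328, -0.0055]))
tri [0.5650976  0.24233292 0.09735797] [0.56241791 0.24054374 0.09699881]
tri top [0.56041162 0.24058128 0.10160299] [0.56166192 0.24071313 0.10179539]
ring [ 0.0347 -0.0315]
ring [0.0347 0.0299]
ring [ 0.0629 -0.0008]
```

```bash
cat > tri.py <<'E'
from h import *
R6=np.array([[-.992,.129,0],[.129,.992,0],[0,0,-1.]]);R6[:2,:2]/=np.hypot(.992,.129)
V={'w6':dict(position=np.array([.5905,-.0951,.2088]),tool_rot=R6),
'w4':dict(position=np.array([.58999,-.09492,.15299]),tool_rot=R6),
'w3':dict(position=np.array([.59064,-.09266,.19103]),tool_rot=np.array([[-.9968,.0799,.00124],[.0799,.9968,-.0004],[-.0013,-.0003,-1]]))}
if __name__=='__main__':
  for n,st in V.items():
    u,v=proj('wrist',(.5625,.2405,.096),st); u,v=int(round(u)),int(round(v)); print(n,u,v)
    g=cv2.imread(f'pics/{n}.png',0)[v-7:v+8,max(u-9,0):u+10]; print(g)
E
python3 tri.py
```

```text
w6 611 138
[[167 177 180 180 180 179 180 180 179 176 178 181 183 180 181 182 184 183
  196]
 [171 178 179 180 180 179 180 179 176 168 168 179 182 181 182 183 183 182
  195]
 [173 180 181 180 180 179 181 177 163 146 150 171 180 181 181 182 182 183
  195]
 [175 181 179 180 180 179 181 173 148 128 135 156 177 180 181 181 183 183
  196]
 [178 181 181 179 180 180 180 170 139 108 104 135 172 181 181 182 183 183
  195]
 [178 181 180 180 180 180 181 168 127  87  79 115 168 180 181 183 184 183
  196]
 [177 182 181 180 179 179 180 167 116  76  70 108 166 179 181 181 183 184
  196]
 [178 182 181 181 180 180 179 167 109  70  68 109 165 180 181 181 184 183
  196]
 [178 181 181 181 180 180 180 165 108  70  71 112 165 180 181 182 182 184
  198]
 [179 181 182 181 180 180 180 168 122  82  85 130 171 180 181 183 182 184
  200]
 [178 182 181 181 181 181 181 176 152 116 119 158 178 181 181 181 183 186
  204]
 [178 182 181 181 181 181 181 180 172 154 156 175 182 181 181 182 183 190
  213]
 [179 181 181 181 180 180 182 181 179 173 177 182 183 181 182 183 184 194
  218]
 [179 181 181 182 181 180 181 181 18
[... 770 characters left out ...]
 176 153 101  71  84 129 169 181 182 182 184
  196]
 [175 180 182 180 182 181 180 173 140  90  69  88 136 171 181 182 182 183
  197]
 [175 180 183 180 181 181 179 170 133  85  68  96 148 175 181 181 183 184
  196]
 [176 180 182 181 180 181 180 173 142  96  78 115 160 179 181 183 184 185
  201]
 [176 180 182 180 181 181 181 179 165 127 112 145 174 180 181 182 184 190
  210]
 [177 181 182 181 180 181 180 182 177 160 154 171 181 181 181 182 183 193
  218]
 [178 180 182 180 181 180 181 182 181 176 175 182 184 181 182 183 185 197
  221]
 [178 181 182 181 181 181 182 183 181 178 182 182 184 182 181 182 186 199
  223]
 [178 181 182 182 180 180 182 182 183 178 179 183 182 183 182 182 189 211
  225]]
```

```bash
cat >> tri.py <<'E'
  V['w7']=dict(position=np.array([.59551,.24160,.25841]),tool_rot=np.array([[-.99153,.12986,0],[.12986,.99153,0],[0,0,-1]]))
  O={}
  for n in('w6','w3'):
    u,v=map(round,map(float,proj('wrist',(.5625,.2405,.096),V[n]))); g=cv2.imread(f'pics/{n}.png',0)[v-7:v+8,u-9:u+10].astype(float)
    k=np.clip(165-g,0,None);k[:,:5]=0;k[:,15:]=0; Y,X=np.mgrid[v-7:v+8,u-9:u+10]; O[n]=((X*k).sum()/k.sum(),(Y*k).sum()/k.sum())
  O['w7']=(309.55,150.0); print(O)
  for S in(('w6','w7'),('w3','w7'),('w3','w6','w7')):
    A=np.zeros((3,3));b=np.zeros(3);rr=[]
    for n in S:
      p,d=ray('wrist',*O[n],V[n]); M=np.eye(3)-np.outer(d,d);A+=M;b+=M@p;rr.append((p,M))
    x=np.linalg.solve(A,b); print(S,x.round(4),[(np.linalg.norm(M@(x-p))*1e3).round(2) for p,M in rr])
  c=V['w6']['position']+np.array(R6)@C['wrist']['hand_eye'][:3,3]; print('cam',c)
E
python3 tri.py | tail -5; grep -c . h.py
```

```text
{'w6': (np.float64(611.4967105263158), np.float64(137.63706140350877)), 'w3': (np.float64(621.0061971830986), np.float64(155.6557746478873)), 'w7': (309.55, 150.0)}
('w6', 'w7') [0.5622 0.2404 0.0974] [np.float64(0.27), np.float64(0.27)]
('w3', 'w7') [0.5624 0.2404 0.0972] [np.float64(0.06), np.float64(0.06)]
('w3', 'w6', 'w7') [0.5622 0.2404 0.0973] [np.float64(0.15), np.float64(0.34), np.float64(0.22)]
cam [ 0.5124826  -0.08628028  0.33281517]
24
```

```bash
cat > zb.py <<'E'
from tri import *
V['w7']=dict(position=np.array([.59551,.24160,.25841]),tool_rot=np.array([[-.99153,.12986,0],[.12986,.99153,0],[0,0,-1]]))
V['w1']=dict(position=np.array([.5636,-.25971,.25918]),tool_rot=np.array([[-.91385,.40604,-.0003],[.40604,.91385,.0002],[.0003,.0001,-1]]))
def tri(O):
    A=np.zeros((3,3));b=np.zeros(3);rr=[]
    for n in O:
      p,d=ray('wrist',*O[n],V[n]); M=np.eye(3)-np.outer(d,d);A+=M;b+=M@p;rr.append((p,M))
    x=np.linalg.solve(A,b); return x.round(4),[(np.linalg.norm(M@(x-p))*1e3).round(2) for p,M in rr]
def blob(n,u,v,R,f):
    im=cv2.imread(f'pics/{n}.png').astype(int);u,v=int(u),int(v);y0,x0=max(v-R,0),max(u-R,0); w=im[y0:v+R,x0:u+R]; m=f(w).astype(np.uint8)
    k,l,s,c=cv2.connectedComponentsWithStats(m)
    if k<2: return None
    i=min(range(1,k),key=lambda i:np.hypot(c[i][0]+x0-u,c[i][1]+y0-v)-(s[i,4]>6)*5); return (c[i][0]+x0,c[i][1]+y0),s[i,4]
bright=lambda w:w.min(2)>150
# jar lid
P=onz('wrist',517,173,.052,V['w1']); print('lid',P)
O={}
for n in('w1','w3','w6'):
    q=proj('wrist',P,V[n]); r=blob(n,*q,22,lambda w:w.min(2)>165); print(n,np.round(q,1),r)
    if r:O[n]=r[0]
print(tri({k:O[k] for k in('w1','w3') if k in O}),tri({k:O[k] for k in('w1','w6') if k in O}))
for px in((261.75,175.9),(367.5,165)):
    P=onz('wrist',*px,.019,V['w7']);O={}
    for n in('w7','w6','w3'):
        q=proj('wrist',P,V[n])
        if not 8<q[0]<632: continue
        r=blob(n,*q,8,lambda w:w.min(2)>125); print(n,np.round(q,1),r)
        if r:O[n]=r[0]
    print('bolt',tri(O))
E
python3 zb.py
```

```text
lid [ 0.66512014 -0.02112746  0.052     ]
w1 [517. 173.] ((np.float64(520.8474576271186), np.float64(174.6271186440678)), np.int32(531))
w3 [393.6 256.8] ((np.float64(404.56113537117903), np.float64(255.2772925764192)), np.int32(458))
w6 [395.4 245.2] ((np.float64(400.4403973509934), np.float64(248.37417218543047)), np.int32(906))
(array([ 0.6783, -0.0035,  0.0324]), [np.float64(1.88), np.float64(1.88)]) (array([ 0.6694, -0.0159,  0.0528]), [np.float64(0.03), np.float64(0.03)])
w7 [261.8 175.9] ((np.float64(261.19718309859155), np.float64(175.45070422535213)), np.int32(71))
w6 [533.2 158.6] ((np.float64(533.655737704918), np.float64(158.2622950819672)), np.int32(61))
w3 [539.4 172.3] ((np.float64(539.7096774193549), np.float64(172.3548387096774)), np.int32(62))
bolt (array([0.5977, 0.1752, 0.0202]), [np.float64(0.29), np.float64(0.2), np.float64(0.38)])
w7 [367.5 165. ] ((np.float64(368.4047619047619), np.float64(164.64285714285714)), np.int32(42))
w6 [594.3 154.6] ((np.float64(596.4255319148937), np.float64(150.48936170212767)), np.int32(94))
w3 [600.4 170.9] ((np.float64(603.3866666666667), np.float64(167.08)), np.int32(75))
bolt (array([0.5967, 0.3052, 0.0233]), [np.float64(3.49), np.float64(1.97), np.float64(1.65)])
```

Request:
{"name": "jog_arm", "arguments": {
  "hand": [0.029,0.029,0.029,0.029,0.029],
  "travel": [
    [0.0002,-0.002,0],
    [0.0002,-0.002,0],
    [0,0,-0.004],
    [0,0,-0.004],
    [0,0,0]
  ],
  "yaw": [0,0,0,0,0]
}}

```text
time_s: 15.18
position: [0.5957, 0.2379, 0.2498]
tool_rot: [[-0.992, 0.129, -0.001], [0.129, 0.992, -0.0], [0.001, -0.0, -1.0]]
ft_force: [0.0, -0.7, -2.2]
grip_width: 0.03
gripper_force: 39.5
```

Request:
{"name": "jog_arm", "arguments": {
  "hand": [0.029,0.029,0.029,0.029,0.029],
  "travel": [
    [0,0,0],
    [0,0,0],
    [0,0,0],
    [0,0,0],
    [0,0,0]
  ],
  "yaw": [0,0,0,0,0]
}}

```text
time_s: 15.8
position: [0.5958, 0.2379, 0.2503]
tool_rot: [[-0.992, 0.129, -0.0], [0.129, 0.992, 0.0], [0.0, 0.0, -1.0]]
ft_force: [0.2, 0.1, -2.1]
grip_width: 0.0299
gripper_force: 39.5
```

```bash
cat > cen.py <<'E'
from h import *
import sys
name=sys.argv[1]; zs=.0965
st,im=snap('wrist',name); print(st['position'].round(4),st['ft_force'].round(1),st['wrist_torque'].round(2),st['grip_width'].round(4))
g=cv2.cvtColor(im,cv2.COLOR_RGB2GRAY).astype(float); hsv=cv2.cvtColor(im,cv2.COLOR_RGB2HSV); T=st['tool_rot']
# dot
u,v=map(int,map(round,map(float,proj('wrist',(.5624,.2404,zs),st)))); w=g[v-5:v+6,u-5:u+6]; k=np.clip(w.min()+30-w,0,None); Y,X=np.mgrid[v-5:v+6,u-5:u+6]
S=(onz('wrist',(X*k).sum()/k.sum(),(Y*k).sum()/k.sum(),zs,st)-st['position'])[:2]@T[:2,:2]
# radial brightness/saturation profile in the ring's plane about its nominal centre, in tool angle
zr=st['position'][2]-.139; c=np.array([.033,-.0012])
print('stub',S.round(4),'ring nominal',c)
rs=np.arange(.024,.039,.001)
for a in range(-120,121,30):
    d=np.array([np.cos(np.radians(a)),np.sin(np.radians(a))]); row=[]
    for r in rs:
        P=st['position']+T@np.array([*(c+r*d),0]); P[2]=zr; x,y=proj('wrist',P,st)
        q=cv2.getRectSubPix(hsv.astype(np.float32)[...,1],(1,1),(float(x),float(y)))[0,0]; b=cv2.getRectSubPix(g.astype(np.float32),(1,1),(float(x),float(y)))[0,0]; row.append(f'{int(b)}/{int(q)}')
    print(a,' '.join(row))
E
python3 cen.py w8
```

```text
Traceback (most recent call last):
  File "cen.py", line 4, in <module>
    st,im=snap('wrist',name); print(st['position'].round(4),st['ft_force'].round(1),st['wrist_torque'].round(2),st['grip_width'].round(4))
                                                                                                                ^^^^^^^^^^^^^^^^^^^^^^
AttributeError: 'float' object has no attribute 'round'
```

```bash
sed -i "s/st\['grip_width'\].round(4)/round(st['grip_width'],4)/" cen.py; python3 cen.py w8
```

```text
[0.5958 0.2379 0.2504] [ 0.5 -0.  -2. ] [ 0.05 -0.   -0.  ] 0.0302
stub [ 0.0335 -0.0016] ring nominal [ 0.033  -0.0012]
-120 143/159 143/160 152/129 159/85 150/40 152/12 158/8 159/8 155/8 139/8 111/9 95/8 92/8 93/8 92/9
-90 144/110 143/155 144/163 140/146 138/84 147/24 158/7 161/7 159/6 142/7 115/8 96/9 93/11 93/10 91/10
-60 117/16 140/61 147/123 146/144 148/95 155/27 159/8 160/8 163/10 172/26 185/46 181/47 167/28 159/11 152/8
-30 105/7 97/7 106/26 129/73 149/79 165/34 171/11 167/8 162/13 158/52 155/111 170/98 185/66 178/55 154/41
0 132/6 114/7 109/8 111/13 135/23 161/12 165/8 164/8 160/15 148/57 143/131 141/146 143/98 152/63 153/53
30 113/8 105/9 107/39 118/78 145/42 166/11 169/7 165/8 157/15 137/53 125/88 132/69 133/54 123/46 111/26
60 109/58 110/115 109/134 119/87 141/30 156/10 160/7 160/8 155/14 145/29 130/38 116/23 109/9 107/6 105/5
90 107/140 106/151 107/134 119/72 141/19 155/8 159/7 159/8 146/8 112/10 81/10 70/8 70/5 70/10 70/11
120 144/160 151/138 159/93 143/57 115/21 112/10 114/8 119/8 118/8 101/9 81/10 71/7 70/9 70/9 71/7
```

Ring and stub centres agree within 0.5 mm. Descending slowly.

Request:
{"name": "jog_arm", "arguments": {
  "hand": [0.029,0.029,0.029,0.029,0.029],
  "travel": [
    [-0.0004,0,-0.004],
    [0,0,-0.004],
    [0,0,-0.003],
    [0,0,-0.002],
    [0,0,0]
  ],
  "yaw": [0,0,0,0,0]
}}

```text
time_s: 16.52
position: [0.5954, 0.2379, 0.2372]
tool_rot: [[-0.992, 0.129, -0.0], [0.129, 0.992, -0.0], [0.0, -0.0, -1.0]]
ft_force: [0.1, 0.5, -2.3]
grip_width: 0.0295
gripper_force: 39.5
```

Request:
{"name": "jog_arm", "arguments": {
  "hand": [0.029,0.029,0.029,0.029,0.029],
  "travel": [
    [0,0,-0.002],
    [0,0,-0.002],
    [0,0,-0.002],
    [0,0,-0.001],
    [0,0,0]
  ],
  "yaw": [0,0,0,0,0]
}}

```text
time_s: 17.15
position: [0.5954, 0.2379, 0.2302]
tool_rot: [[-0.992, 0.129, -0.0], [0.129, 0.992, -0.0], [0.0, -0.0, -1.0]]
ft_force: [-1.2, 0.1, -1.7]
grip_width: 0.0299
gripper_force: 39.5
```

```bash
python3 cen.py w9
```

```text
[0.5954 0.2379 0.2302] [-1.2  0.1 -1.7] [ 0.04 -0.03 -0.01] 0.0299
stub [ 0.033  -0.0015] ring nominal [ 0.033  -0.0012]
-120 142/8 152/25 150/78 141/113 138/63 158/15 167/8 165/8 158/8 141/7 113/9 96/9 93/9 93/10 92/12
-90 143/8 150/33 148/113 142/141 139/85 149/24 161/7 165/7 167/10 175/20 181/36 167/32 133/14 104/9 94/8
-60 136/13 141/58 146/124 146/141 149/90 157/27 163/9 165/8 166/11 173/31 186/54 193/57 182/49 165/28 161/11
-30 121/9 114/22 108/77 110/120 129/78 159/22 170/8 167/7 166/13 163/47 166/94 183/78 188/60 171/52 150/32
0 113/9 105/21 102/70 112/102 136/65 161/17 169/9 167/9 161/14 146/46 127/96 132/75 137/55 130/51 113/45
30 102/12 105/44 106/106 117/110 142/47 160/12 167/7 168/8 160/16 140/50 130/75 135/62 133/52 120/43 111/19
60 110/59 112/113 113/132 125/87 146/29 161/10 164/8 163/9 157/16 148/34 139/47 128/47 111/28 107/11 109/7
90 114/33 113/85 111/121 124/72 146/19 162/9 164/8 162/8 158/12 143/21 119/24 95/14 77/7 71/7 72/9
120 115/29 128/100 136/142 127/117 114/43 114/11 116/9 122/8 127/6 111/10 82/9 72/11 70/11 70/9 70/8
```

Request:
{"name": "jog_arm", "arguments": {
  "hand": [0.029,0.029,0.029,0.029,0.029],
  "travel": [
    [0,0,-0.003],
    [0,0,-0.003],
    [0,0,-0.0012],
    [0,0,-0.001],
    [0,0,0]
  ],
  "yaw": [0,0,0,0,0]
}}

```text
time_s: 17.82
position: [0.5955, 0.2379, 0.2221]
tool_rot: [[-0.992, 0.129, -0.0], [0.129, 0.992, -0.0], [0.0, -0.0, -1.0]]
ft_force: [-1.1, 0.1, -1.7]
grip_width: 0.0301
gripper_force: 39.5
```

Request:
{"name": "jog_arm", "arguments": {
  "hand": [0.029,0.029,0.029,0.029,0.029],
  "travel": [
    [0,0,0],
    [0,0,0],
    [0,0,0],
    [0,0,0],
    [0,0,0]
  ],
  "yaw": [0,0,0,0,0]
}}

```text
time_s: 18.45
position: [0.5954, 0.2379, 0.2222]
tool_rot: [[-0.992, 0.129, 0.0], [0.129, 0.992, -0.0], [-0.0, 0.0, -1.0]]
ft_force: [-0.3, 0.9, -1.5]
grip_width: 0.0297
gripper_force: 39.5
```

```bash
python3 cen.py w10; python3 - <<'E'
from h import *
from ringfit import ringfit
st,s=snap('scene','s10'); o=cv2.cvtColor(cv2.imread('pics/scene0.png'),cv2.COLOR_BGR2RGB)
# column profiles through the front of stub/ring/washer in the scene view, before and now; and predicted rows of level ring
ax=np.array([.5624,.2404]); d=C['scene']['position'][:2]-ax; d/=np.linalg.norm(d)
for ang in(-40,-20,0):
    a=np.radians(ang); e=np.array([np.cos(a)*d[0]-np.sin(a)*d[1],np.sin(a)*d[0]+np.cos(a)*d[1]])
    for n,r,z in(('ring out mid',.033,.0805),('washer edge',.034,.0735),('stub top',.025,.0965)): print(ang,n,np.round(proj('scene',(*(ax+r*e),z)),1))
    u,v=proj('scene',(*(ax+.033*e),.0805)); u=int(round(u));v=int(round(v))
    print('old',[tuple(map(int,p)) for p in o[v-7:v+8,u]]); print('new',[tuple(map(int,p)) for p in s[v-7:v+8,u]])
E
```

```text
[0.5954 0.2379 0.2222] [-0.3  0.9 -1.5] [0.04 0.03 0.  ] 0.0297
stub [ 0.033  -0.0015] ring nominal [ 0.033  -0.0012]
-120 124/6 134/7 146/9 144/19 141/23 159/11 169/7 167/8 170/12 179/26 180/43 144/35 105/15 94/9 93/11
-90 137/6 145/9 144/45 141/98 141/74 156/22 167/7 169/6 168/8 176/22 191/43 194/49 176/36 143/17 109/8
-60 133/12 129/37 117/94 113/116 128/64 152/17 163/8 164/8 164/13 168/42 179/71 192/65 191/55 173/38 162/16
-30 113/7 107/35 104/98 111/125 131/77 157/22 169/9 169/8 166/13 162/46 161/86 178/69 187/57 171/51 152/31
0 102/7 101/39 106/102 111/126 123/71 151/14 164/8 166/8 159/12 140/37 126/82 136/66 138/52 127/49 111/40
30 100/18 101/70 106/128 110/125 114/65 117/16 118/6 118/8 117/19 116/60 126/73 137/58 135/52 121/42 112/19
60 113/53 116/104 113/134 113/104 116/41 117/11 117/9 117/11 119/26 128/49 136/54 134/50 121/36 114/15 115/9
90 116/12 111/51 112/102 106/89 106/31 113/8 116/6 118/9 122/17 131/37 132/44 118/32 99/14 80/9 73/10
120 123/8 113/11 110/29 103/42 106/14 114/9 121/7 142/8 155/12 143/23 111/32 81/20 71/7 71/8 71/10
-40 ring out mid [389.5 155.4]
-40 was
[... 1033 characters left out ...]
 121, 80), (147, 121, 87), (163, 146, 118), (170, 156, 129), (154, 142, 120), (150, 138, 118), (148, 137, 116)]
0 ring out mid [398.3 159.2]
0 washer edge [397.7 161.9]
0 stub top [400.  151.6]
old [(130, 128, 121), (127, 124, 118), (127, 125, 116), (108, 104, 96), (88, 84, 79), (113, 111, 105), (130, 124, 113), (150, 126, 92), (154, 125, 84), (154, 124, 83), (150, 127, 91), (176, 162, 135), (171, 158, 131), (159, 149, 125), (154, 142, 119)]
new [(130, 127, 120), (125, 125, 119), (125, 124, 115), (108, 105, 99), (122, 120, 113), (134, 130, 123), (132, 127, 116), (136, 114, 87), (149, 119, 77), (150, 119, 78), (148, 124, 88), (172, 158, 129), (169, 156, 130), (158, 147, 124), (156, 144, 121)]
```

The wrench is clear of contact and the scene profile puts the ring level with the dark groove (within about 0.2 px after the shared 1 px offset). The left-side profile hints at a tilt, so I'll check it by casting the ring's scene pixels onto the ring plane: s4 (on the mat, known level), s6 (in the air), and comparing with the wrist.

```bash
cat > tilt.py <<'E'
from tri import *
def cast(cam,name,st,zt,win,thr):
    im=cv2.imread(f'pics/{name}.png').astype(int); x0,y0,x1,y1=win; T=np.array(st['tool_rot'])
    sat=im.max(2)-im.min(2)
    m=((im.min(2)>thr)&(sat<40))[y0:y1,x0:x1]
    uv=np.argwhere(m)[:,::-1]+[x0,y0]
    return np.array([(onz(cam,u,v,zt,st)-st['position'])[:2]@T[:2,:2] for u,v in uv])
def rep(lbl,q,c0,lo,hi,xmin):
    d=np.hypot(*(q-c0).T); p=q[(d>lo)&(d<hi)&(q[:,0]>xmin)]
    S=np.linalg.lstsq(np.c_[2*p,np.ones(len(p))],(p**2).sum(1),rcond=None)[0];c=S[:2]
    print(lbl,'c',c.round(4),'r',np.sqrt(S[2]+c@c).round(4),len(p),'bow x',np.percentile(p[:,0],98).round(4),'y',np.percentile(p[:,1],[2,98]).round(4))
s5=dict(position=np.array([.59048,-.0953,.14196]),tool_rot=R6); s6=V['w6']
for thr in(85,100):
    rep('scene mat ',cast('scene','s5',s5,.004,(265,232,320,275),thr),(.033,0),.02,.04,.02)
    rep('wrist mat ',cast('wrist','w5',s5,.004,(255,100,375,205),thr),(.033,0),.02,.04,.02)
    z=s6['position'][2]-.139
    rep('scene air ',cast('scene','s6',s6,z,(262,205,320,255),thr),(.033,0),.02,.042,.02)
    rep('wrist air ',cast('wrist','w6',s6,z,(255,100,375,205),thr),(.033,0),.02,.042,.02)
E
python3 tilt.py
```

```text
scene mat  c [0.0328 0.0002] r 0.0299 137 bow x 0.0647 y [-0.0316  0.0364]
wrist mat  c [ 0.035  -0.0027] r 0.0288 1050 bow x 0.0655 y [-0.0332  0.0279]
scene air  c [0.0311 0.0022] r 0.0323 172 bow x 0.0656 y [-0.0325  0.0385]
wrist air  c [ 0.0335 -0.0016] r 0.0304 1066 bow x 0.0654 y [-0.0341  0.0306]
scene mat  c [ 0.0333 -0.0006] r 0.029 101 bow x 0.064 y [-0.031  0.031]
wrist mat  c [ 0.035  -0.0027] r 0.0288 960 bow x 0.0654 y [-0.0331  0.0278]
scene air  c [0.0307 0.0023] r 0.0327 133 bow x 0.0648 y [-0.0326  0.0376]
wrist air  c [ 0.0334 -0.0016] r 0.0305 968 bow x 0.0654 y [-0.034   0.0305]
```

```bash
python3 - <<'E'
from h import *
st=env.observe(); n=cv2.imread('pics/s10.png').astype(int);o=cv2.imread('pics/scene0.png').astype(int)
ch=(np.abs(n-o).sum(2)>40)&(n.max(2)-n.min(2)<32)
c=st['position'][:2]+st['tool_rot'][:2,:2]@np.array([.033,-.0016]); zr=st['position'][2]-.1413
x0,x1,y0,y1=380,428,134,166
A=np.where(ch[y0:y1,x0:x1],'#','.')
for a in range(0,360,3):
    P=(c[0]+.0305*np.cos(np.radians(a)),c[1]+.0305*np.sin(np.radians(a)),zr+.002); u,v=proj('scene',P); u=round(float(u))-x0;v=round(float(v))-y0
    if 0<=u<x1-x0 and 0<=v<y1-y0: A[v,u]='O' if A[v,u] in'#O' else 'o'
print('\n'.join(''.join(r) for r in A))
E
```

```text
................................################
................................################
................................################
................................################
...............................################.
...............................################.
...............................###############..
.................ooo..........###############...
...........#Oooooo.ooooooo....###############...
.........#OOO............ooo..###############...
.........OO#................oO##############....
........OO#..................OO###.#########....
........O#..................###OO#..#######.....
.......oO#..................####O##.#######.....
.......o##..................#####O##.######.....
.......o##.................######OO########.....
.......oO#.................#######O#...####.....
........O#.................#######O.............
........OO#...............#######.o##.###.......
.........OO...............######.oo..#####......
..........Oo.#............######.o...#####......
...........oo.###.........#####.o...#.###.......
.............oo######........#Oo................
...............ooOO#####...#OOO.......###.......
..................ooooooooOO##........###.......
..........................###.........###.......
......................#######...................
........................#####...................
.........................####...................
.........................##.....................
................................................
................................................
```

The changed pixels follow the predicted level ring all round with one uniform shift of about 0.8 px, the scene camera's known offset. So the ring is level, centred, contact-free and at groove height. The gripper is at the stop (39 N), so I'm handing in.

```bash
python3 -c "
from rig import env
s=env.observe();print(s['time_s'],s['position'],s['ft_force'],s['grip_width'],s['gripper_force']);print(env.close_job())"
```

```text
18.55 [0.59544388 0.23790242 0.2221356 ] [ 0.52709157 -0.23756933 -2.25347035] 0.030201500202114238 39.47022909298539
the job is handed in; nothing more can be done
None
```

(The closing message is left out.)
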